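Find the soft foot of a jig plate and shim it

ROBOT

A 6-joint arm with a two-finger parallel gripper is mounted at the origin on a cart in front of the work surface, level with it; the furniture and walls round the work are solid. World frame = base frame: x ahead of the robot, y to its left, z up, the work surface at z = 0. Lengths are in m, angles in rad, forces in N, time in s.
With the tool pointing down it reaches from about 0.275 to 0.875 m from the base axis. Payload 12.5 kg.
Tool frame: the origin (TCP) lies at the very end of the fingers, on their centre line; the grasp point (between the pads) lies 19 mm behind it; z points along the fingers, y is the line along which they close (so a half turn about z gives the same grasp; the last joint's range is limited). The gripper opens to 85 mm and grips with 20 to 120 N. Pads are 22 mm wide; open, the fingers measure 114 mm over their backs; the gripper's body (76 mm by 85 mm) begins 54 mm behind the grasp point. The pads swing forward as they close: fully open they stand 13 mm farther back than shut.
Start: joints at [1.197, 0.351, 1.652, -0, 1.139, -0.085], TCP at [0.157, 0.527, 0.231] pointing down, gripper open.
Joint ranges: [-2.75, 2.75], [-0.79, 2.1], [0.01, 2.65], [-1.57, 4.71], [0.07, 3.14], [-2.87, 2.87]. Speed limits (rad/s): [2.22, 2.22, 2.79, 3.14, 3.14, 3.14].

INTERFACE

Orientations are given as a 3x3 rotation matrix whose columns are the frame's x, y, z axes.
In Python, from bench import manip gives the robot as it stands. Calls block until the motion is done:
- manip.move_ptp(position, orientation): joint-space move of the TCP to a pose.
- manip.move_l(position, attitude=None, max_speed=0.15): straight line of the TCP; attitude=None keeps the orientation; max_speed is the mean speed in m/s.
- manip.move_j(angles): joint-space move.
- manip.set_gripper(opening, effort=None): opening from 0.0 (shut) to 1.0 (fully open); effort is the grip in N (None keeps the last); returns when the fingers have stopped.
- manip.dwell(seconds).
- manip.inverse_kinematics(position, orientation): joint angles nearest the present ones, or None.
- manip.grab_frame(name): name is "side" or "top"; returns (picture, depth): 400x640x3 uint8, red, green, blue; 400x640 float32, m along the optical axis (not along the pixel's ray), 0 where there is no reading.
- manip.get_calibration(name): a dict with "camera_matrix" (3x3 intrinsics, pixels), "R" (3x3) and "t" (3): a world point X has camera coordinates R X + t. Camera axes: x right, y down, z forward; pixel columns grow to the right and rows downward; lengths in m; the calibration is good to about 2 mm. A picture is of the moment at which its call begins. get_calibration takes no time and is no camera call.
A pose or a line that the arm cannot do raises manip.Unreachable and nothing moves.
- manip.sign_off(): hands the job in; it is judged then, once.
Trained networks look in the newest picture that a camera, given by its name, has taken for a name from the list of things; names that differ only in an ending like _2 or _b are one class to them, and where a whole thing is asked for, a point or a joint stands for the part that bears it (a point fixed in the world has none). Each returns a list of dicts, best first, with "confidence" (0 to 1); they miss things now and then, are a little off and sometimes report something else, mostly with a low value. They report only what shows in the picture. A call takes as long as a camera call.
- manip.look_for(camera, name): "at" ([x, y, z] in m, in world coordinates, good to about 4 mm: the middle of the surface that is visible of it).
Readings, each from a call of its own:
- manip.current_time(): time.
- manip.current_qpos(): joint angles.
- manip.current_joint_vel(): joint speeds.
- manip.current_joint_torque(): joint torques, N m.
- manip.current_ee_pos(): TCP position.
- manip.current_tcp_rot(): TCP orientation.
- manip.current_force(): force on the tool from outside, world axes, zero at the start.
- manip.current_ft_torque(): the same for the moment, N m.
- manip.current_grip_width(): opening from 0.0 (shut) to 1.0 (fully open).
- manip.current_grip_force(): force on a finger pad.
Only numpy, scipy, OpenCV 4.12 (cv2) and the standard library are available. Lean on these libraries where they do the work, as an engineer would, in place of code of your own. Each camera call takes 0.05 s, during which the arm holds its last target. There are 200 camera calls.

TASK

The steel jig plate that holds the fuselage half rocks, because one of the four rubber mounts under it has gone soft. Press down on the plate's corners with the fingertips, one after another, to find the one that gives; then press that corner's cam shim down flat by its raised tail, leaving the other three shims up, let go, and press the same corner firmly once more to make sure that it no longer gives. Nothing is to be picked up or shifted: the plate, the fuselage half and the things round about stay where they are.

Things in the scene. Friction and masses are not known exactly. Their poses are not given: they have to be found in the camera images.
- base: fixed plywood board under the jig plate, 224x204x8 mm; origin at the centre of its underside, x along its long side, z up. On it four rubber mounts (43 mm dia, 20 mm high), one under each corner of the plate; they look alike, but one, at any corner, is soft: pressed there with 4 N the plate's corner sinks 3.3 mm to a firm stop, and springs back when let go. The other corners do not give.
- plate: loose steel jig plate, 190 (x) x 150 (y) x 12 mm, 2.2 kg, on four 7.7 mm feet on the mounts; its top is level at rest, 47.7 mm above the bench. Origin at its centre, 19.7 mm below its top, x along its long side, z up. Fence strips 8 mm high along its middle. With the soft corner pressed down it tilts about 0.035 rad; a press on that corner's shim tail tilts it likewise.
- fuselage_half: olive model fuselage half, 179x39x51 mm, 60 g, lying loose between the fence strips along the plate's middle; origin at the centre of its underside. Stays where it is.
- corner_a (a point): point on the plate's bare top face over the foot at its +x +y corner (78 mm from the middle along x, 60 mm along y): where to press that corner
- corner_b (a point): point on the plate's bare top face over the foot at its +x -y corner (78 mm from the middle along x, 60 mm along y): where to press that corner
- corner_c (a point): point on the plate's bare top face over the foot at its -x +y corner (78 mm from the middle along x, 60 mm along y): where to press that corner
- corner_d (a point): point on the plate's bare top face over the foot at its -x -y corner (78 mm from the middle along x, 60 mm along y): where to press that corner
- shim_a_tail (a point): point on the upper face of the tail of the +x +y corner's cam shim, 38 mm from its pivot. The tail is a steel bar 14 mm wide, 6 mm thick, 54 mm long from the pivot (at 78 mm in x, 86 mm in y from the plate's middle), beside the plate's long edge; it points towards the middle of that side and up at 45 degrees. Pressed flat, this point is 40 mm from the middle in x, 86 mm in y, 2 mm above the plate's top
- shim_b_tail (a point): point on the upper face of the tail of the +x -y corner's cam shim, 38 mm from its pivot. The tail is a steel bar 14 mm wide, 6 mm thick, 54 mm long from the pivot (at 78 mm in x, 86 mm in y from the plate's middle), beside the plate's long edge; it points towards the middle of that side and up at 45 degrees. Pressed flat, this point is 40 mm from the middle in x, 86 mm in y, 2 mm above the plate's top
- shim_c_tail (a point): point on the upper face of the tail of the -x +y corner's cam shim, 38 mm from its pivot. The tail is a steel bar 14 mm wide, 6 mm thick, 54 mm long from the pivot (at 78 mm in x, 86 mm in y from the plate's middle), beside the plate's long edge; it points towards the middle of that side and up at 45 degrees. Pressed flat, this point is 40 mm from the middle in x, 86 mm in y, 2 mm above the plate's top
- shim_d_tail (a point): point on the upper face of the tail of the -x -y corner's cam shim, 38 mm from its pivot. The tail is a steel bar 14 mm wide, 6 mm thick, 54 mm long from the pivot (at 78 mm in x, 86 mm in y from the plate's middle), beside the plate's long edge; it points towards the middle of that side and up at 45 degrees. Pressed flat, this point is 40 mm from the middle in x, 86 mm in y, 2 mm above the plate's top
- shim_a (a joint): angle of the cam shim at corner a: 0 to 0.04 rad at the start, tail up; 0.80 rad at its stop, pressed flat, when its toe packs that corner by 3.3 mm and locks. It stays where it is left; flattening it takes about 6 to 10 N down on its tail. On a sound corner it would lift the plate off level
- shim_b (a joint): angle of the cam shim at corner b: 0 to 0.04 rad at the start, tail up; 0.80 rad at its stop, pressed flat, when its toe packs that corner by 3.3 mm and locks. It stays where it is left; flattening it takes about 6 to 10 N down on its tail. On a sound corner it would lift the plate off level
- shim_c (a joint): angle of the cam shim at corner c: 0 to 0.04 rad at the start, tail up; 0.80 rad at its stop, pressed flat, when its toe packs that corner by 3.3 mm and locks. It stays where it is left; flattening it takes about 6 to 10 N down on its tail. On a sound corner it would lift the plate off level
- shim_d (a joint): angle of the cam shim at corner d: 0 to 0.04 rad at the start, tail up; 0.80 rad at its stop, pressed flat, when its toe packs that corner by 3.3 mm and locks. It stays where it is left; flattening it takes about 6 to 10 N down on its tail. On a sound corner it would lift the plate off level
- glue_twin: pale green glue pack with two green caps, 41x75 mm, 68 mm tall; a bystander, origin at the centre of its underside
- paint_pot: upright dark paint pot with black cap, 26 mm dia, 64 mm tall; a bystander, origin at the centre of its underside
- tape_roll: roll of masking tape lying flat, 54 mm dia, 18 mm high; a bystander, origin at the centre of its underside
- sand_block: cream foam sanding block, 45x70x18 mm; a bystander, origin at the centre of its underside
- file_needle: needle file with an orange handle lying flat, 8x150x8 mm; a bystander, origin at the centre of its underside
- nippers_blue: side cutters with blue grips lying flat, 46x132x10 mm; a bystander, origin at the centre of its underside
- tweezers: steel tweezers lying flat, 10x128x6 mm; a bystander, origin at the centre of its underside

How it is judged:
On the way, in this order (a step that is already met when the one before it is completed fails the run):
1. the plate was rocked by a fingertip on the corner that gives, with all shims still up (angle between plate's own z axis and vertical above 0.02 rad and contact force between the fingers and plate above 1 N and value of joint each of shim_a, shim_b, shim_c, shim_d below 0.2 rad and contact force between the fingers and shim_a below 0.3 N and contact force between the fingers and shim_b below 0.3 N and contact force between the fingers and shim_c below 0.3 N and contact force between the fingers and shim_d below 0.3 N), for 0.1 s.
2. one shim is flat and let go, the other three are up, and the plate is level (((value of joint shim_a above 0.74 rad and value of joint each of shim_b, shim_c, shim_d below 0.15 rad) or (value of joint shim_b above 0.74 rad and value of joint each of shim_a, shim_c, shim_d below 0.15 rad) or (value of joint shim_c above 0.74 rad and value of joint each of shim_a, shim_b, shim_d below 0.15 rad) or (value of joint shim_d above 0.74 rad and value of joint each of shim_a, shim_b, shim_c below 0.15 rad)) and angle between plate's own z axis and vertical below 0.009 rad and contact force between the fingers and plate below 0.3 N), for 0.2 s.
3. the corner with the flat shim was pressed again with at least 3 N and did not give (((value of joint shim_a above 0.74 rad and horizontal distance between the grasp point and corner_a below 0.05 m) or (value of joint shim_b above 0.74 rad and horizontal distance between the grasp point and corner_b below 0.05 m) or (value of joint shim_c above 0.74 rad and horizontal distance between the grasp point and corner_c below 0.05 m) or (value of joint shim_d above 0.74 rad and horizontal distance between the grasp point and corner_d below 0.05 m)) and contact force between the fingers and plate above 3 N and angle between plate's own z axis and vertical below 0.012 rad and contact force between the fingers and shim_a below 0.3 N and contact force between the fingers and shim_b below 0.3 N and contact force between the fingers and shim_c below 0.3 N and contact force between the fingers and shim_d below 0.3 N), for 0.1 s.
At the end, for the whole second after the job is handed in: One shim is flat (joint over 0.74 rad), the other three up (under 0.15); the plate is level within 0.009 rad, as only the shim over the soft mount leaves it; plate at rest within 10 mm, fuselage half within 15 mm and bystanders within 20 mm of their starts (((value of joint shim_a above 0.74 rad and value of joint each of shim_b, shim_c, shim_d below 0.15 rad) or (value of joint shim_b above 0.74 rad and value of joint each of shim_a, shim_c, shim_d below 0.15 rad) or (value of joint shim_c above 0.74 rad and value of joint each of shim_a, shim_b, shim_d below 0.15 rad) or (value of joint shim_d above 0.74 rad and value of joint each of shim_a, shim_b, shim_c below 0.15 rad)) and angle between plate's own z axis and vertical below 0.009 rad and linear speed of each of plate, fuselage_half below 0.01 m/s and distance of plate from where it was at the start of the episode below 0.01 m and distance of fuselage_half from where it was at the start of the episode below 0.015 m and distance of each of glue_twin, paint_pot, tape_roll, sand_block, file_needle, nippers_blue, tweezers from where it was at the start of the episode below 0.02 m); the robot touches nothing.
It fails at once if a second shim was pressed down (value of joint each of shim_a, shim_b above 0.4 rad or value of joint each of shim_a, shim_c above 0.4 rad or value of joint each of shim_a, shim_d above 0.4 rad or value of joint each of shim_b, shim_c above 0.4 rad or value of joint each of shim_b, shim_d above 0.4 rad or value of joint each of shim_c, shim_d above 0.4 rad).
It fails at once if the plate was lifted or tipped off its mounts (z of plate in the frame of base above 0.036 m or angle between plate's own z axis and vertical above 0.1 rad).
It fails at once if the plate was shifted on its mounts (horizontal distance between plate and base above 0.015 m).
It fails at once if the fuselage half was lifted or shifted on the plate (distance of fuselage_half from where it was at the start of the episode above 0.02 m).
It fails at once if a thing round about was moved or picked up (distance of any of glue_twin, paint_pot, tape_roll, sand_block, file_needle, nippers_blue, tweezers from where it was at the start of the episode above 0.025 m).
It also fails if it takes over 64 s, if anything falls off the work surface, if the arm or the gripper's body presses on something with over 40 N, if the wrist force passes 120 N, or if a joint passes its speed limit or range.

## Working session

There is one attempt and no reset: what is moved stays moved. The work goes in short steps, each a Python script; the robot and the scene stay as the last script left them, time stands still between calls to the robot, and variables do not carry over. Pictures are saved under pics/ and viewed, at most 10 in all, crops included, and the job is handed in when it is done.

```bash
mkdir -p pics
python3 - <<'E'
from bench import manip as m
import cv2,numpy as np
for c in("top","side"):
    p,d=m.grab_frame(c); cv2.imwrite(f"pics/{c}0.png",p[:,:,::-1]); np.save(f"pics/{c}d.npy",d)
    k=m.get_calibration(c);print(c,-k["R"].T@k["t"])
    for n in("plate","fuselage_half","base","corner_a","shim_a_tail","shim_a","glue_twin","paint_pot","tape_roll"):
        print(n,[(np.round(r["at"],3).tolist(),round(r["confidence"],2)) for r in m.look_for(c,n)])
print(m.current_time())
E
```

```text
top [ 0.46364078 -0.25322244  0.92242513]
plate [([0.533, -0.258, 0.049], 0.63), ([0.535, -0.362, 0.067], 0.22)]
fuselage_half [([0.518, -0.271, 0.082], 0.95)]
base [([0.505, -0.257, 0.008], 0.87)]
corner_a [([0.531, -0.257, 0.045], 0.81)]
shim_a_tail [([0.428, -0.394, 0.019], 0.17)]
shim_a [([0.428, -0.238, 0.067], 0.72), ([0.638, -0.283, 0.069], 0.46), ([0.538, -0.363, 0.064], 0.43), ([0.518, -0.27, 0.079], 0.24)]
glue_twin [([0.573, -0.417, 0.042], 0.75)]
paint_pot [([0.632, -0.363, 0.054], 0.61)]
tape_roll [([0.678, -0.198, 0.018], 0.65)]
side [0.30140418 0.42418157 0.55369394]
plate [([0.526, -0.229, 0.043], 0.93)]
fuselage_half [([0.511, -0.257, 0.072], 0.93), ([0.68, -0.188, 0.015], 0.31)]
base [([0.502, -0.203, 0.013], 0.64), ([0.679, -0.189, 0.012], 0.45)]
corner_a [([0.524, -0.232, 0.045], 0.95)]
shim_a_tail [([0.52, -0.15, 0.06], 0.79), ([0.72, -0.298, 0.008], 0.71), ([0.679, -0.189, 0.012], 0.52), ([0.422, -0.234, 0.054], 0.51), ([0.63, -0.362, 0.04], 0.37)]
shim_a [([0.518, -0.15, 0.066], 0.78), ([0.427, -0.238, 0.055], 0.66), ([0.629, -0.28, 0.069], 0.65), ([0.534, -0.363, 0.061], 0.53), ([0.513, -0.259, 0.071], 0.17)]
glue_twin [([0.581, -0.406, 0.04], 0.86), ([0.527, -0.23, 0.046], 0.57), ([0.585, -0.08, 0.0], 0.53)]
paint_pot [([0.627, -0.36, 0.042], 0.83)]
tape_roll [([0.681, -0.188, 0.014], 0.58)]
1.0
```

View pics/top0.png

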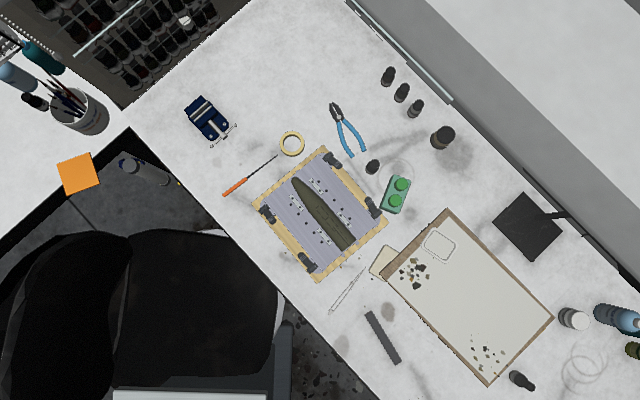

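View pics/side0.png

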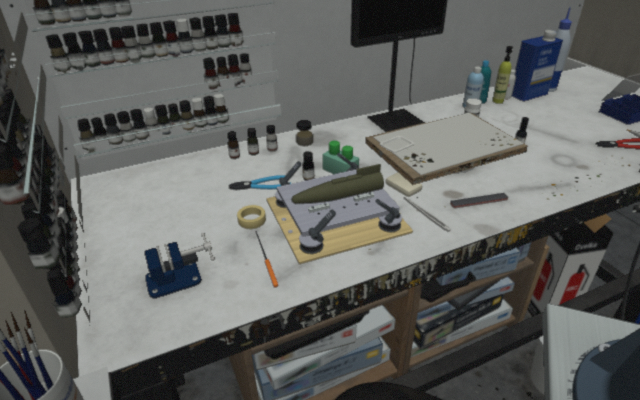

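```bash
cat > h.py <<'E'
from bench import manip as m
import cv2,numpy as np
def cloud(c,d):
    k=m.get_calibration(c);K=k["camera_matrix"];v,u=np.mgrid[:400,:640]
    P=np.stack([(u-K[0,2])/K[0,0]*d,(v-K[1,2])/K[1,1]*d,d],-1)
    return (P-k["t"])@k["R"]
E
python3 - <<'E'
from h import *
for c in("top","side"):
    W=cloud(c,np.load(f"pics/{c}d.npy")); x,y,z=W[...,0],W[...,1],W[...,2]
    near=np.hypot(x-.528,y+.258)<.16
    k=near&(abs(z-.0477)<.006); k=cv2.morphologyEx(k.astype(np.uint8),cv2.MORPH_OPEN,np.ones((5,5)))>0
    print(c,k.sum(),np.median(z[k]),cv2.minAreaRect(W[k][:,:2].astype(np.float32)*1000))
    b=near&(abs(z-.008)<.004)&(np.hypot(x-.528,y+.258)<.155)
    # shims: high pts away from the fuselage
p=cv2.imread("pics/top0.png")[130:300,235:405];cv2.imwrite("pics/topc.png",cv2.resize(p,(595,595),interpolation=cv2.INTER_CUBIC))
E
```

```text
top 4496 0.04807425344926404 ((529.8001708984375, -260.92877197265625), (190.00015258789062, 157.5810546875), 41.47455978393555)
side 2663 0.04765040215720299 ((527.7457885742188, -255.42596435546875), (190.70199584960938, 192.85354614257812), 41.43382263183594)
```

View pics/topc.png

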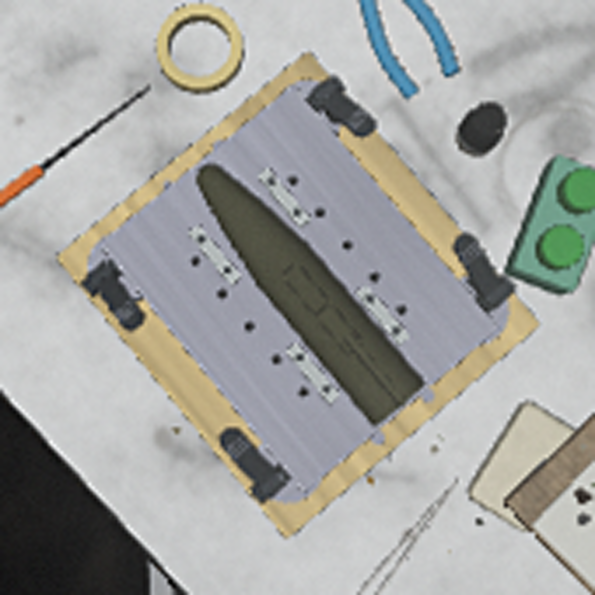

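```bash
cat >> h.py <<'E'
C=np.array([.529,-.259]);a=np.radians(41.47)
u=np.array([np.cos(a),np.sin(a)]);v=np.array([-u[1],u[0]])
def R(s):
    y=np.r_[s*u,0];z=np.array([0,0,-1.]);return np.stack([np.cross(y,z),y,z],1)
def at(U,V,z): return np.r_[C+U*u+V*v,z]
def go(U,V,z):
    q=m.current_qpos();best=None
    for s in(1,-1):
        j=m.inverse_kinematics(at(U,V,z),R(s))
        if j is not None and (best is None or np.abs(np.subtract(j,q)).max()<best[0]): best=(np.abs(np.subtract(j,q)).max(),s)
    m.move_ptp(at(U,V,z),R(best[1]))
def press(U,V,z0,zmin,fmax,step=.0005):
    """step down from z0 until fmax; returns list of (z, F) rows in contact"""
    m.move_l(at(U,V,z0),max_speed=.08);m.dwell(.1);f0=m.current_force()[2];z=z0;L=[]
    while z>zmin:
        z-=step;m.move_l(at(U,V,z),max_speed=.03)
        f=m.current_force()[2]-f0
        if abs(f)>.4:L.append((round(m.current_ee_pos()[2]*1e3,2),round(f,1)))
        if abs(f)>fmax:break
    return L
E
python3 - <<'E'
from h import *
m.set_gripper(0.0)
first=True
for n,U,V in(("c",-.076,.058),("a",.076,.058),("b",.076,-.058),("d",-.076,-.058)):
    go(U,V,.20 if first else .125);first=False
    L=press(U,V,.054,.040,9)
    print(n,m.current_time(),L)
    soft=len(L)>1 and L[0][0]-L[-1][0]>2.2
    if soft:
        m.dwell(.3);p,d=m.grab_frame("side");cv2.imwrite("pics/soft.png",p[150:270,220:440,::-1].repeat(3,0).repeat(3,1))
    m.move_l(at(U,V,.125))
    if soft:break
E
```

```text
c 10.2917 [(np.float64(53.54), np.float64(0.7)), (np.float64(52.96), np.float64(-0.7)), (np.float64(51.96), np.float64(0.6)), (np.float64(51.48), np.float64(-0.7)), (np.float64(50.97), np.float64(-0.4)), (np.float64(50.46), np.float64(0.4)), (np.float64(49.96), np.float64(-0.4)), (np.float64(48.48), np.float64(0.5)), (np.float64(47.75), np.float64(5.6)), (np.float64(47.69), np.float64(12.9))]
```

Corner c is sound (12.9 N within 0.3 mm); the low threshold caught noise. I'll raise it and carry on.

```bash
sed -i 's/abs(f)>.4:L.append((round(m.current_ee_pos()\[2\]\*1e3,2),round(f,1)))/f>1.2:L.append((float(round(m.current_ee_pos()[2]*1e3,2)),float(round(f,1))))/' h.py
python3 - <<'E'
from h import *
for n,U,V in(("a",.076,.058),("b",.076,-.058),("d",-.076,-.058)):
    go(U,V,.125)
    L=press(U,V,.051,.040,9)
    print(n,m.current_time(),L)
    soft=len(L)>1 and L[0][0]-L[-1][0]>2.
    if soft:
        m.dwell(.3);p,d=m.grab_frame("side");cv2.imwrite("pics/soft.png",p[150:270,220:440,::-1].repeat(3,0).repeat(3,1))
    m.move_l(at(U,V,.125))
    if soft:break
E
```

```text
a 15.1417 [(48.46, 1.4), (47.72, 5.3), (47.67, 11.6)]
b 21.2667 [(47.18, 1.7), (46.69, 3.6), (46.22, 3.5), (45.74, 4.8), (45.26, 4.8), (44.88, 4.9), (44.77, 8.9), (44.67, 13.3)]
```

Corner b gives: 2.5 mm of travel at about 4 N, then a firm stop. Next is its shim.

Run:
```python
from h import *
go(.041,-.087,.125)
L=press(.041,-.087,.092,.044,22,step=.001)
print(m.current_time(),L)
m.dwell(.2)
m.move_l(at(.041,-.087,.125));m.dwell(.1)
go(-.05,.0,.2)
for c in("side","top"):
    p,d=m.grab_frame(c)
    p=p[150:270,220:440] if c=="side" else p[130:300,235:405]
    cv2.imwrite(f"pics/{c}2.png",cv2.resize(p[:,:,::-1],None,fx=3,fy=3))
print(m.current_time())
```

```text
34.775 [(80.05, 2.3), (78.92, 2.1), (77.96, 3.1), (77.1, 3.6), (76.22, 5.1), (75.54, 7.9), (74.89, 10.9), (74.27, 14.4), (73.44, 16.3), (71.1, 1.4), (65.95, 1.2), (49.49, 4.8), (49.2, 10.3), (48.87, 15.9), (48.53, 22.4)]
36.4917
```

View pics/side2.png

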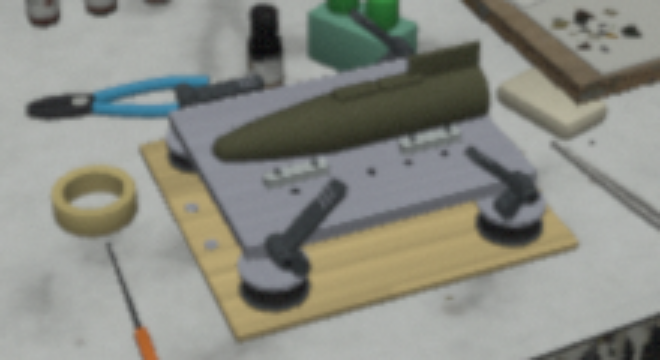

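The side picture shows shim b flat at about (235,88) and the other three tails up, with everything else in place. Now the check press on corner b.

Run:
```python
from h import *
U,V=.076,-.058
go(U,V,.125)
L=press(U,V,.051,.044,9)
m.dwell(.4);print(m.current_time(),L,m.current_force())
m.move_l(at(U,V,.125));go(0,0,.22);m.dwell(.3)
p,d=m.grab_frame("top");W=cloud("top",d)
p2,_=m.grab_frame("side");cv2.imwrite("pics/side3.png",cv2.resize(p2[150:270,220:440,::-1],None,fx=3,fy=3))
print(m.current_time())
```

```text
40.9917 [(47.75, 4.0), (47.6, 5.8), (47.49, 10.7)] [-4.48097482  1.16426815 10.23125383]
42.6667
```

View pics/side3.png

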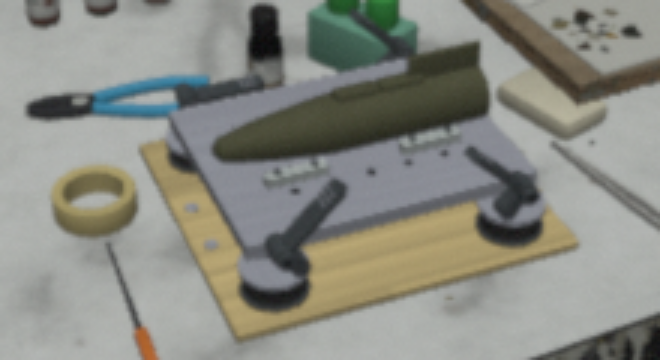

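The picture is unchanged: shim b is flat at about (235,88) and the other three are up. Corner b held about 10 N without giving.

```bash
python3 -c "
from bench import manip as m
print(m.sign_off())"
```

```text
the job is handed in; nothing more can be done
None
```

Corner b was the soft one: its shim is now flat with the other three still up, it took a second press of about 10 N without giving, nothing visibly shifted, and the job is handed in (no verdict was returned).

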